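# Refit the slicer's drive cover and hold it shut against its gasket

### The arm

A 6-joint arm with a two-finger parallel gripper is mounted at the origin on the work surface. World frame = base frame: x ahead of the robot, y to its left, z up, the work surface at z = 0. Lengths are in m, angles in rad, forces in N, time in s.
With the tool pointing down it reaches from about 0.375 to 0.9 m from the base axis. Payload 3.1 kg.
Tool frame: the origin (TCP) lies between the finger pads; the fingertips stand 8 mm ahead of it and the grasp point (between the pads) lies 11 mm behind it; z points along the fingers, y is the line along which they close (so a half turn about z gives the same grasp; the last joint's range is limited). The gripper opens to 85 mm and grips with 20 to 120 N. Pads are 22 mm wide; open, the fingers measure 114 mm over their backs; the gripper's body (76 mm by 85 mm) begins 54 mm behind the grasp point. The pads swing forward as they close: fully open they stand 13 mm farther back than shut.
Start: joints at [-1.504, 0.527, 1.433, -0, 1.181, -0.178], TCP at [0.152, -0.606, 0.203] pointing down, gripper open.
Joint ranges: [-3.08, 3.08], [-0.75, 2.2], [0.22, 2.44], [-1.43, 4.57], [0, 2.65], [-2.85, 2.85]. Speed limits (rad/s): [2.79, 2.79, 3.14, 3.14, 3.14, 3.14].

### API

Orientations are given as a unit quaternion [x, y, z, w].
In Python, from station import readout, cams, sign_off gives the robot as it stands.
- The arm moves only by the tool send_rows, never from a script. Its argument "commands" is text: rows parted by semicolons, each of 5 numbers parted by spaces: the finger opening in mm, from 0 to 85.4, then the shift along the tool's x, y, z each as a share of 0.02 m, from -1 to 1, then the turn about the tool's z as a share of 4 degrees, from -1 to 1. In form: grip dx dy dz spin; .... A call has 1 to 20 rows; each row shifts and turns the commanded pose from where the row before left it, along the tool's axes as they then stand; what a row does not reach is not made up. A row lasts 1/12 s, in which the tool goes at most 41.7 mm and 7.16 degrees, less where a joint would pass 70% of its speed; a pose out of reach is approached as far as the arm can. A call with a number of a shift or a turn outside -1 to 1 is refused whole. A call with a gripper value outside its range is refused whole. The fingers move at their own pace and stop on an object; "grip_force" is the grip in N (left out, the last holds). Time passes only in rows, so rows that do not move let the fingers close. It gives the time, the measured TCP pose, the force, the opening and the grip force at its end, in the units of the state.
- readout.sense(): the state, without advancing time (a new reading comes with each control period).
- cams.snapshot(name): name is "side" or "top"; returns a dict with "pixels" (400x640x3 uint8, red, green, blue), "intrinsics" (3x3 intrinsics, pixels), "eye" and "rotation" of the camera in the world. Camera axes: x right, y down, z forward; pixel columns grow to the right and rows downward; lengths in m; the calibration is good to about 2 mm. A picture is of the moment at which its call begins. There is no depth.
- sign_off(): hands the job in; it is judged then, once.
The state is a dict: "t": time; "q": joint angles; "qd": joint speeds; "tau": joint torques, N m; "tcp_pos": TCP position; "tool_rot": TCP orientation; "force": force on the tool from outside, world axes, zero at the start; "ft_torque": the same for the moment, N m; "finger_gap": opening from 0.0 (shut) to 1.0 (fully open); "gripper_force": force on a finger pad.
Only numpy, scipy, OpenCV 4.12 (cv2) and the standard library are available. Lean on these libraries where they do the work, as an engineer would, in place of code of your own. Each camera call takes 0.05 s, during which the arm holds its last target. There are 200 camera calls.

### The job

Turn the red quarter-turn fastener on the bread slicer's drive housing until its slot lines up with the two white index marks. Then lift the white drive cover out of the blue tub and set it squarely on the black gasket, with the tongue under it in the fastener's slot, and press it down until it is flush with the housing all round. Finish while still holding it pressed down (do not let go), with the brush left in the tub and the two jars and the can left where they stand.

Things in the scene. Friction and masses are not known exactly. Their poses are not given: they have to be found in the camera images.
- fastener (a joint): turn of the quarter-turn fastener about the vertical, rad, growing counter-clockwise seen from above. 0: its slot runs along the white index marks (the x axis of seat), as wanted; it starts at 0.75 to 1.45. It turns from -0.5 to 1.6 with no stop at 0, and stays where it is left (friction 0.08 N m).
- fastener_grip (a point): centre of the red fastener, half-way up its grip, 11.5 mm above the deck of the housing. The fastener has two parallel upright red cheeks, each 40 mm long, 8 mm thick, from 3 to 20 mm above the deck, on a steel disc of 48 mm diameter; between them is the open slot, 15 mm wide (31 mm across both cheeks, the width to grip). x points along the slot and turns with the fastener; z is up.
- seat (a point): on the fastener's axis, on the flat deck (frame) of the fixed teal drive housing, 80 mm above the table; x along the white index marks, z up. It is 240 (x) by 260 (y) mm, with a grey motor lying behind it at x = 108 to 194 mm, up to 90 mm above the table; only small switches (up to 12 mm high, at y = 91 to 119 mm) stand on the deck. The cover's place is centred here, its long side along x.
- gasket (a joint): how far the black gasket frame around the fastener is pressed in, m: 0 at rest (it stands 6 mm above the deck), 0.006 flush with the deck, where the cover meets the hard deck. It is 170 by 139 mm outside, 142 by 111 mm inside, and sprung: pushes up with 6 N at rest and 1 N more per mm, so the lone cover rests on it 6 mm too high and rises again when let go.
- cover_handle (a point): centre of the red handle of the loose white cover (about 0.35 kg): an upright rib 80 mm long (x), 16 mm thick (y), 34 mm high, in the middle of the cover's top face. The cover is an upside-down shallow tray 160 (x) by 130 (y) mm, 30 mm high, with 5 mm walls and top; this point lies 47 mm above its bottom edge, 17 mm above its top face.
- cover_tongue (a point): middle of the lower edge of the steel tongue under the cover, straight below the handle, 8 mm above the cover's bottom edge: 50 mm long along x, 8 mm thick. The cover fits either way round (yaw or yaw + pi). With the fastener's slot out of line the tongue stands on the cheeks and the cover stays 12 mm too high.
- tub_floor (a point): middle of the inside floor of the fixed blue open tub, 260 by 260 mm, walls 5 mm thick, 60 mm high over the table, floor 5 mm thick; x, y along its sides. The cover lies on its bottom edge in the tub, on the +y side.
- brush_grip (a point): the cleaning brush lying in the tub on its -y side, 170 mm long along the tub's x; on its handle. Stays in the tub.
- jar_red_mid (a point): jar with a red lid, 54 mm diameter, 85 mm high; its middle. Stands between the tub and the housing. Leave it.
- jar_green_mid (a point): jar with a brass lid, 54 mm diameter, 85 mm high; its middle. Leave it.
- can_mid (a point): can, 74 mm diameter, 110 mm high; its middle. Leave it.
Things that resemble listed ones, but are neither listed nor needed, are in the scene too. Of the things that look like the part that bears cover_handle, the smaller one is meant.

How it is judged:
By the outcome, as a careful person would: the job done as asked, in the order asked, and still so for the second after the job is handed in, while the arm keeps its last pose, push and grip.
It also fails if it takes over 51 s, if anything falls off the work surface, if the arm or the gripper's body presses on something with over 40 N, if the wrist force passes 120 N, or if a joint passes its speed limit or range.

## Working session

There is one attempt and no reset: what is moved stays moved. The work goes in short steps, Python scripts to look and compute and a tool call to move; the robot and the scene stay as the last step left them, time stands still between calls to the robot, and variables do not carry over. Pictures are saved under pics/ and viewed, at most 10 in all, crops included, and the job is handed in when it is done.

Besides the shell and the picture viewer there is one more tool, called after ">>>" as name(argument=value, ...) on one line, values as JSON. send_rows: Moves the arm, as the interface text tells. Its arguments: {"type":"object","properties":{"commands":{"type":"string"},"grip_force":{"type":"number"}},"required":["commands"]}

```bash
mkdir -p pics
cat > h.py <<'E'
import numpy as np,cv2,json
from station import readout,cams,sign_off
def snap(n,f):
    s=cams.snapshot(n); cv2.imwrite(f'pics/{f}.png',s['pixels'][:,:,::-1])
    np.savez(f'pics/{f}.npz',K=s['intrinsics'],e=s['eye'],R=s['rotation']); return s
def at(f,u,v,z):
    c=np.load(f'pics/{f}.npz'); d=c['R']@np.linalg.solve(c['K'],[u,v,1.]); e=c['e']
    return e+d*(z-e[2])/d[2]
def proj(f,p):
    c=np.load(f'pics/{f}.npz'); q=c['K']@(c['R'].T@(np.array(p)-c['e'])); return q[:2]/q[2]
def crop(f,x0,y0,x1,y1,k,o):
    im=cv2.imread(f'pics/{f}.png')[y0:y1,x0:x1]; cv2.imwrite(f'pics/{o}.png',cv2.resize(im,None,fx=k,fy=k,interpolation=cv2.INTER_CUBIC))
E
python3 - <<'E'
from h import *
for n in('side','top'):
    s=snap(n,n+'0'); print(n,s['eye'],s['rotation'].round(3).tolist(),s['intrinsics'].tolist())
print(readout.sense())
E
```

```text
side [0.12202539 1.11196961 1.13931008] [-0.121, 0.908, -0.397, 0.053] [[514.5955484295251, 0.0, 320.411586556943], [0.0, 514.5955484295251, 199.3010660052883], [0.0, 0.0, 1.0]]
top [ 0.28398597 -0.02154872  1.65840918] [-0.697, 0.715, -0.032, 0.042] [[448.64039250999343, 0.0, 316.0642462441794], [0.0, 448.64039250999343, 198.35939397218758], [0.0, 0.0, 1.0]]
{'t': 0.1, 'q': array([-1.50349929e+00,  5.28379120e-01,  1.43374279e+00,  2.71125766e-06,
        1.18141023e+00, -1.78509332e-01]), 'qd': array([ 4.27692935e-05, -8.74623403e-04, -3.35899410e-03, -1.63601601e-03,
       -1.05244493e-03,  2.32135144e-03]), 'tau': array([-4.22257117e-04, -4.43303382e+01, -1.78586590e+01, -1.56025526e-04,
        3.87125488e-03, -1.08630621e-05]), 'tcp_pos': array([ 0.1520636 , -0.60551432,  0.20163787]), 'tool_rot': array([ 9.92456502e-01,  1.22593437e-01,  5.51477834e-05, -9.68177788e-04]), 'force': array([-0.0713797 , -0.12747564, -0.21636722]), 'ft_torque': array([-0.05112988, -0.00593216,  0.01126698]), 'gripper_force': 0.0, 'finger_gap': 1.0003811898056056}
```

View pics/top0.png

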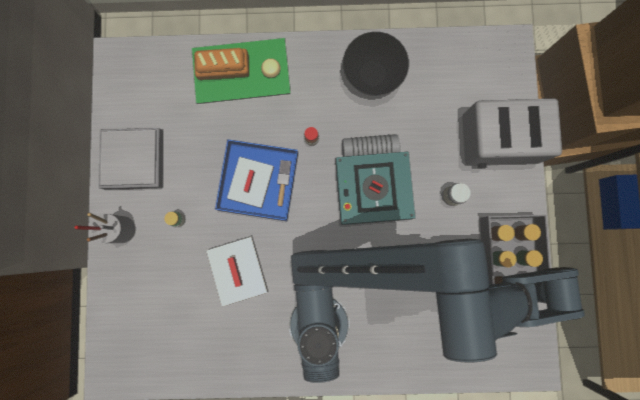

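View pics/side0.png

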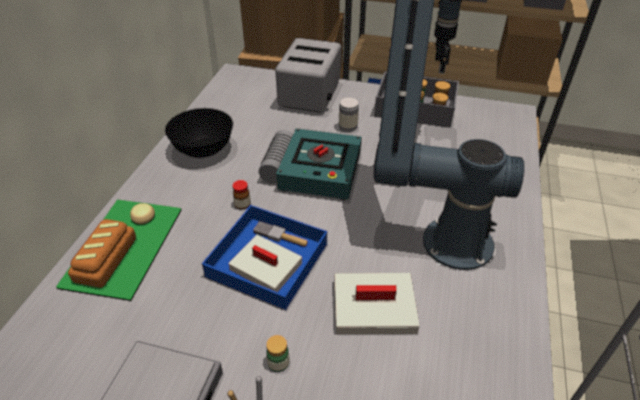

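Top view: the housing is at (375,187) with the fastener at about (375,187), and the tub at (257,181) with the cover handle at about (249,181). The larger cover at (236,270) is the decoy. I'll enlarge both areas.

Run:
```python
from h import *
crop('top0',210,125,300,230,5,'a'); crop('top0',330,130,420,230,5.25,'b')
a=cv2.imread('pics/a.png');b=cv2.imread('pics/b.png');print(a.shape,b.shape)
cv2.imwrite('pics/ab.png',cv2.resize(np.hstack([cv2.resize(a,(450,525))[:, :380+70],b[:, :350] if 0 else cv2.resize(b,(473,525))]),(800,455)))
crop('side0',200,120,370,310,3,'c')
```

```text
(525, 450, 3) (525, 472, 3)
```

Run:
```python
from h import *
a=cv2.imread('pics/top0.png')
# centroids of red (BGR) comps
for n in('top0','side0'):
    im=cv2.imread(f'pics/{n}.png'); h=cv2.cvtColor(im,cv2.COLOR_BGR2HSV)
    m=((h[...,0]<6)|(h[...,0]>174))&(h[...,1]>170)&(h[...,2]>90)
    k,l,st,c=cv2.connectedComponentsWithStats(m.astype('uint8'))
    for i in range(1,k):
        if st[i,4]>8:
            r=cv2.minAreaRect(np.argwhere(l==i)[:,::-1].astype('float32')); print(n,st[i],c[i].round(1),np.round(r[1],1),round(r[2],1))
```

```text
side0 [314 146  14   9  63] [320.5 149.8] [11.6  8.5] 26.6
side0 [330 172   5   3  12] [331.8 173.1] [4. 2.] 0.0
side0 [233 181  14  10 115] [239.7 185.5] [ 9. 13.] 90.0
side0 [253 246  23  14 114] [264.4 252.8] [24.6  4.5] 26.6
side0 [357 286  39   7 233] [375.8 288.5] [ 6. 38.] 90.0
```

View pics/ab.png

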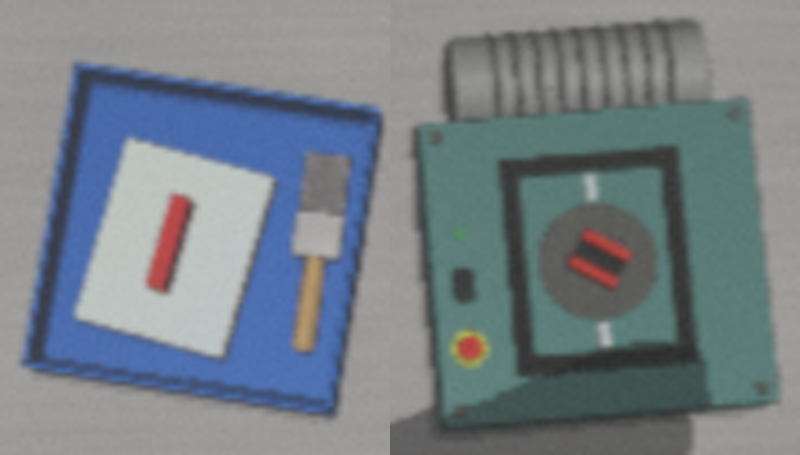

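View pics/c.png

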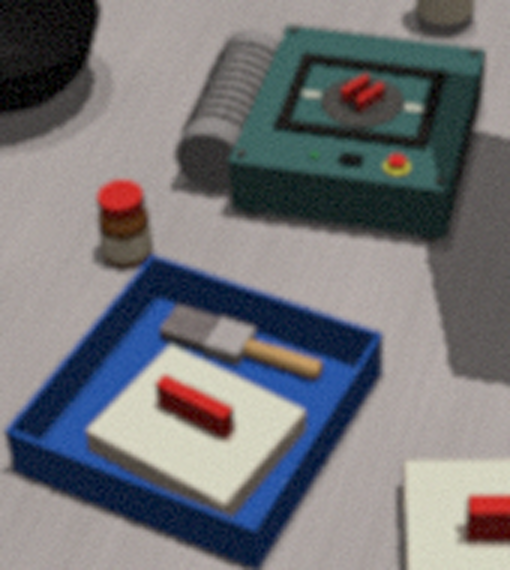

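Run:
```python
from h import *
A=lambda X,Y:(210+X/4.334,125+Y/4.334); B=lambda X,Y:(330+(X-390)/4.55,130+Y/4.55); C=lambda X,Y:(200+X/3,120+Y/3)
def quad(n,f,T,pts,z):
    P=np.array([at(f,*T(*p),z)[:2] for p in pts]); print(n,P.round(4).tolist(),'mean',P.mean(0).round(4))
    for i in range(len(P)):
        d=P[(i+1)%len(P)]-P[i]; print('   len',np.hypot(*d).round(4),'ang',np.degrees(np.arctan2(d[1],d[0])).round(1))
quad('house T','top0',B,[(418,128),(747,98),(776,400),(440,427)],.08)
quad('gasket out T','top0',B,[(500,163),(677,147),(697,357),(521,375)],.086)
quad('house S','side0',C,[(290,28),(484,52),(443,188),(232,155)],.08)
quad('gasket out S','side0',C,[(305,55),(445,75),(428,145),(274,130)],.086)
quad('marks T','top0',B,[(604,334),(591,187)],.08)
quad('marks S','side0',C,[(414,106),(312,93)],.08)
quad('cheekmid T','top0',B,[(583,270),(617,247)],.1)
quad('cheekA T','top0',B,[(586,233),(630,257)],.1)
quad('cheekB T','top0',B,[(571,263),(615,286)],.1)
quad('tub T','top0',A,[(77,64),(380,107),(335,414),(24,364)],.06)
quad('cover T','top0',A,[(128,138),(274,179),(225,357),(75,318)],.035)
quad('cover S','side0',C,[(175,346),(305,408),(228,508),(88,430)],.035)
quad('handle T','top0',A,[(158,291),(181,197)],.069)
quad('handle S','side0',C,[(231,416),(161,380)],.069)
quad('jarred S','side0',C,[(121,196)]*2,.085)
print(at('top0',311,134,.085),at('top0',459,192,.1),at('top0',172,218,.085))
s=readout.sense();print(s['tcp_pos'])
from scipy.spatial.transform import Rotation as Ro
print(Ro.from_quat(s['tool_rot']).as_matrix().round(3))
```

```text
Traceback (most recent call last):
  File "h.py", line 7, in at
    c=np.load(f'pics/{f}.npz'); d=c['R']@np.linalg.solve(c['K'],[u,v,1.]); e=c['e']
                                  ~~~~~~^~~~~~~~~~~~~~~~~~~~~~~~~~~~~~~~~
ValueError: matmul: Input operand 1 has a mismatch in its core dimension 0, with gufunc signature (n?,k),(k,m?)->(n?,m?) (size 3 is different from 4)
```

```bash
sed -i "s/^import numpy.*/&\nfrom scipy.spatial.transform import Rotation as Ro/; s/R=s\['rotation'\])/R=Ro.from_quat(s['rotation']).as_matrix())/" h.py
cat > m.py <<'E'
from h import *
for f in('top0','side0'):
    c=dict(np.load(f'pics/{f}.npz'))
    if c['R'].shape==(4,): c['R']=Ro.from_quat(c['R']).as_matrix(); np.savez(f'pics/{f}.npz',**c)
A=lambda X,Y:(210+X/4.334,125+Y/4.334); B=lambda X,Y:(330+(X-390)/4.55,130+Y/4.55); C=lambda X,Y:(200+X/3,120+Y/3)
def quad(n,f,T,pts,z):
    P=np.array([at(f,*T(*p),z)[:2] for p in pts]); print(n,P.round(3).tolist(),'mean',P.mean(0).round(4))
    D=[P[(i+1)%len(P)]-P[i] for i in range(len(P))]
    print('   ',[(np.hypot(*d).round(4),np.degrees(np.arctan2(d[1],d[0])).round(1)) for d in D])
quad('house T','top0',B,[(418,128),(747,98),(776,400),(440,427)],.08)
quad('gasket out T','top0',B,[(500,163),(677,147),(697,357),(521,375)],.086)
quad('house S','side0',C,[(290,28),(484,52),(443,188),(232,155)],.08)
quad('gasket out S','side0',C,[(305,55),(445,75),(428,145),(274,130)],.086)
quad('marks T','top0',B,[(604,334),(591,187)],.08)
quad('marks S','side0',C,[(414,106),(312,93)],.08)
quad('cheekA T','top0',B,[(586,233),(630,257)],.1)
quad('cheekB T','top0',B,[(571,263),(615,286)],.1)
quad('tub T','top0',A,[(77,64),(380,107),(335,414),(24,364)],.06)
quad('cover T','top0',A,[(128,138),(274,179),(225,357),(75,318)],.035)
quad('cover S','side0',C,[(175,346),(305,408),(228,508),(88,430)],.035)
quad('handle T','top0',A,[(158,291),(181,197)],.069)
quad('handle S','side0',C,[(231,416),(161,380)],.069)
print(at('top0',311,134,.085),at('side0',*C(121,196),.085),at('top0',459,192,.1),at('top0',172,218,.085))
s=readout.sense();print(s['tcp_pos'],Ro.from_quat(s['tool_rot']).as_matrix().round(3).tolist())
E
python3 m.py
```

```text
house T [[0.592, -0.077], [0.609, -0.336], [0.372, -0.347], [0.357, -0.087]] mean [ 0.4824 -0.2119]
    [(np.float64(0.2588), np.float64(-86.3)), (np.float64(0.2375), np.float64(-177.3)), (np.float64(0.26), np.float64(93.1)), (np.float64(0.235), np.float64(2.5))]
gasket out T [[0.561, -0.14], [0.57, -0.278], [0.406, -0.287], [0.396, -0.151]] mean [ 0.4833 -0.214 ]
    [(np.float64(0.1384), np.float64(-86.3)), (np.float64(0.1646), np.float64(-177.1)), (np.float64(0.1363), np.float64(94.4)), (np.float64(0.1663), np.float64(3.7))]
house S [[0.599, -0.325], [0.368, -0.338], [0.359, -0.09], [0.59, -0.083]] mean [ 0.4791 -0.2088]
    [(np.float64(0.232), np.float64(-176.8)), (np.float64(0.2477), np.float64(91.9)), (np.float64(0.2307), np.float64(1.6)), (np.float64(0.2414), np.float64(-87.8))]
gasket out S [[0.564, -0.27], [0.4, -0.274], [0.389, -0.148], [0.557, -0.129]] mean [ 0.4775 -0.2051]
    [(np.float64(0.1643), np.float64(-178.3)), (np.float64(0.1272), np.float64(94.7)), (np.float64(0.1685), np.float64(6.4)), (np.float64(0.1409), np.float64(-87.1))]
marks T [[0.426, -0.217], [0.542,
[... 1205 characters left out ...]
64(0.1521), np.float64(163.5)), (np.float64(0.1335), np.float64(76.0)), (np.float64(0.1626), np.float64(-18.3)), (np.float64(0.1284), np.float64(-108.6))]
handle T [[0.48, 0.246], [0.558, 0.227]] mean [0.5187 0.2364]
    [(np.float64(0.0805), np.float64(-14.2)), (np.float64(0.0805), np.float64(165.8))]
handle S [[0.477, 0.256], [0.554, 0.232]] mean [0.5152 0.2438]
    [(np.float64(0.0806), np.float64(-17.7)), (np.float64(0.0806), np.float64(162.3))]
[0.68127929 0.01017265 0.085     ] [0.67744145 0.01548675 0.085     ] [ 0.45667797 -0.50044985  0.1       ] [0.3929364  0.50758832 0.085     ]
[ 0.1520636  -0.60551432  0.20163787] [[0.97, 0.243, -0.0], [0.243, -0.97, 0.002], [0.0, -0.002, -1.0]]
```

Checks agree: seat at about (0.4815, -0.213), yaw 3°, housing 240 x 260 as it should be. The slot is at yaw 60°, so the fastener is at about 1.0 rad. The cover is at about (0.518, 0.239), yaw -16.3°. I'll move now.

>>> send_rows(commands="85 .95 -.69 0 0;85 .95 -.69 0 0;85 .95 -.69 0 0;85 .95 -.69 0 0;85 .95 -.69 0 0;85 .95 -.69 0 0;85 .95 -.69 0 0;85 .95 -.69 0 0;55 .95 -.69 0 0;55 .95 -.69 0 0;55 .95 -.69 0 0;55 .95 -.69 0 0;55 .95 -.69 0 0;55 .95 -.69 0 0;55 .95 -.69 0 0;55 .95 -.69 0 0;55 .95 -.69 0 0;55 .95 -.69 0 0;55 .95 -.69 0 0;55 .95 -.69 0 0", grip_force=40)

```text
t: 1.77
tcp_pos: [0.4539, -0.2448, 0.2022]
tool_rot: [0.992, 0.123, -0.0, -0.0]
force: [1.0, -0.4, -0.9]
finger_gap: 0.643
gripper_force: 0.0
```

>>> send_rows(commands="55 .87 -.6 0 0;55 .87 -.6 0 0;55 0 0 0 -.95;55 0 0 0 -.95;55 0 0 0 -.95;55 0 0 0 -.95;55 0 0 0 -.95;55 0 0 0 -.95;55 0 0 0 -.95;55 0 0 0 -.95;55 0 0 0 -.95;55 0 0 0 -.95;55 0 0 0 -.95;55 0 0 0 -.95;55 0 0 0 0;55 0 0 0 0")

```text
t: 3.1
tcp_pos: [0.4812, -0.2141, 0.2022]
tool_rot: [0.868, 0.497, -0.0, -0.0]
force: [0.4, -0.7, 0.4]
finger_gap: 0.642
gripper_force: 0.0
```

```bash
cat >> h.py <<'E'
def plan(x,y,z,yaw):
    s=readout.sense(); M=Ro.from_quat(s['tool_rot']).as_matrix(); p=s['tcp_pos']
    th=np.degrees(np.arctan2(M[1,0],M[0,0])); sp=(th-yaw+180)%360-180
    print('t',s['t'],'tcp',p.round(4),'yaw',th.round(2),'z',M[:,2].round(3),'F',s['force'].round(1),'gap',round(s['finger_gap'],3),'gf',s['gripper_force'],'q6',s['q'][5].round(2))
    print('shares xyz',(M.T@(np.array([x,y,z])-p)/.02).round(2),'spin',round(sp/4,2))
E
python3 - <<'E'
from h import *
plan(.4816,-.2135,.092,60)
snap('top','top1'); crop('top1',330,130,420,230,5,'b1')
print(proj('top1',[.4816,-.2135,.1]))
E
```

```text
t 3.1 tcp [ 0.4812 -0.2141  0.2022] yaw 59.59 z [-0.001  0.    -1.   ] F [ 0.4 -0.7  0.4] gap 0.642 gf 0.0 q6 -0.1
shares xyz [0.03 0.01 5.51] spin -0.1
[376.20037676 187.09267773]
```

>>> send_rows(commands="55 0 0 1 -.1;55 0 0 1 0;55 0 0 1 0;55 0 0 1 0;55 0 0 .7 0;55 0 0 .5 0;55 0 0 .3 0;55 0 0 0 0;28 0 0 0 0;28 0 0 0 0;28 0 0 0 0;28 0 0 0 0;28 0 0 0 0;28 0 0 0 0", grip_force=40)

```text
t: 4.32
tcp_pos: [0.4816, -0.2144, 0.0929]
tool_rot: [0.866, 0.501, 0.0, 0.0]
force: [-0.5, 0.2, -0.4]
finger_gap: 0.325
gripper_force: 0.0
```

Run:
```python
from h import *
plan(.4816,-.2135,.092,3)
```

```text
t 4.3167 tcp [ 0.4816 -0.2144  0.0929] yaw 60.08 z [ 0.001 -0.    -1.   ] F [-0.5  0.2 -0.4] gap 0.325 gf 0.0 q6 -0.11
shares xyz [ 0.04 -0.02  0.05] spin 14.27
```

>>> send_rows(commands="15 0 0 0 0;15 0 0 0 0;15 0 0 0 0;15 0 0 0 0", grip_force=40)

```text
t: 4.65
tcp_pos: [0.4814, -0.2143, 0.0925]
tool_rot: [0.866, 0.501, -0.0, -0.0]
force: [-0.0, 0.3, 0.8]
finger_gap: 0.173
gripper_force: 0.0
```

Run:
```python
from h import *
plan(.4816,-.2135,.092,3)
snap('side','side2'); crop('side2',260,90,380,200,5,'s2')
```

```text
t 4.65 tcp [ 0.4814 -0.2143  0.0925] yaw 60.08 z [-0.  0. -1.] F [-0.   0.3  0.8] gap 0.173 gf 0.0 q6 -0.11
shares xyz [ 0.04 -0.01  0.02] spin 14.27
```

View pics/s2.png

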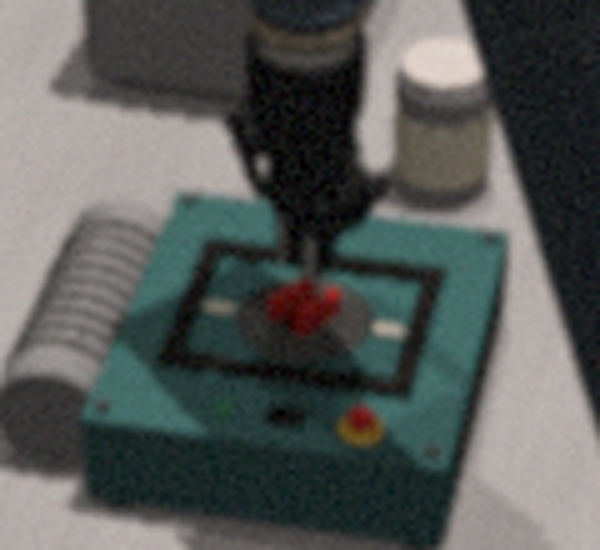

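Run:
```python
from h import *
f='side2'
im=cv2.imread('pics/side2.png')
a=cv2.resize(im[125:175,285:345],None,fx=8,fy=8,interpolation=cv2.INTER_CUBIC)
def dot(p,c):
    u=(proj(f,p)-[285,125])*8+4; print(p,u.round()); cv2.circle(a,tuple(int(v) for v in u),3,c,-1)
p=readout.sense()['tcp_pos']
dot(p,(255,0,0)); dot(p+[0,0,.05],(255,255,0))
b=cv2.resize(cv2.imread('pics/side0.png')[125:175,285:345],None,fx=6,fy=8,interpolation=cv2.INTER_CUBIC)
for d in(-20,20):
    for w in(-15.5,15.5):
        t=np.radians(60); q=[.4816+(d*np.cos(t)-w*np.sin(t))/1e3,-.2138+(d*np.sin(t)+w*np.cos(t))/1e3,.1]; dot(q,(0,255,0))
cv2.imwrite('pics/s3.png',np.hstack([a,b[:,:320]]))
```

```text
[ 0.4814237  -0.2142577   0.09247215] [288. 204.]
[ 0.4814237  -0.2142577   0.14247215] [288. 107.]
[np.float64(0.48502339375865877), np.float64(-0.23887050807568877), 0.1] [295. 154.]
[np.float64(0.45817660624134116), np.float64(-0.22337050807568876), 0.1] [348. 186.]
[np.float64(0.5050233937586588), np.float64(-0.20422949192431122), 0.1] [227. 195.]
[np.float64(0.4781766062413412), np.float64(-0.1887294919243112), 0.1] [280. 227.]
```

View pics/s3.png

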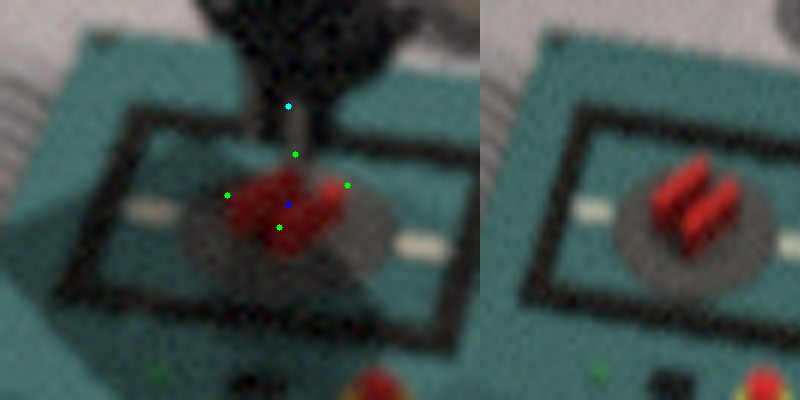

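The picture shows the fingertips above the cheeks, ending near crop y=165, which is z of about 0.11. That is higher than the tool data suggested. I'll open and go lower while watching the force.

>>> send_rows(commands="48 0 0 0 0;48 0 0 0 0;48 0 0 0 0;48 0 0 0 0;48 0 0 .2 0;48 0 0 .2 0;48 0 0 .1 0;48 0 0 0 0")

```text
t: 5.37
tcp_pos: [0.481, -0.2139, 0.0818]
tool_rot: [0.866, 0.501, -0.0, -0.001]
force: [0.6, -0.1, -0.8]
finger_gap: 0.56
gripper_force: 0.0
```

>>> send_rows(commands="20 0 0 0 0;20 0 0 0 0;20 0 0 0 0;20 0 0 0 0;20 0 0 0 0")

```text
t: 5.78
tcp_pos: [0.4815, -0.2143, 0.0826]
tool_rot: [0.866, 0.501, 0.0, 0.0]
force: [-0.0, 0.5, 0.3]
finger_gap: 0.234
gripper_force: 0.0
```

>>> send_rows(commands="48 0 0 0 0;48 0 0 0 0;48 0 0 0 0;48 0 0 .2 0;48 0 0 .2 0;48 0 0 .1 0;48 0 0 0 0")

```text
t: 6.37
tcp_pos: [0.481, -0.2139, 0.0717]
tool_rot: [0.866, 0.501, -0.0, -0.001]
force: [0.7, 0.2, 0.7]
finger_gap: 0.562
gripper_force: 0.0
```

>>> send_rows(commands="20 0 0 0 0;20 0 0 0 0;20 0 0 0 0;20 0 0 0 0;20 0 0 0 0")

```text
t: 6.78
tcp_pos: [0.4815, -0.2143, 0.0726]
tool_rot: [0.866, 0.501, 0.0, 0.0]
force: [0.2, 0.9, -0.1]
finger_gap: 0.233
gripper_force: 0.0
```

Run:
```python
from h import *
f='side4';snap('side',f);plan(.4816,-.2135,.092,3)
im=cv2.imread('pics/side4.png')
a=cv2.resize(im[105:180,275:375],None,fx=8,fy=8,interpolation=cv2.INTER_CUBIC)
p=readout.sense()['tcp_pos']
for dz in(0,.03,.06): print(dz,((proj(f,p+[0,0,dz])-[275,105])*8+4).round())
cv2.imwrite('pics/s4.png',a)
```

```text
t 6.8333 tcp [ 0.4815 -0.2143  0.0726] yaw 60.08 z [ 0. -0. -1.] F [-0.5  0.7  0. ] gap 0.237 gf 0.0 q6 -0.11
shares xyz [ 0.04 -0.02 -0.97] spin 14.27
0 [368. 402.]
0.03 [368. 345.]
0.06 [368. 286.]
```

View pics/s4.png

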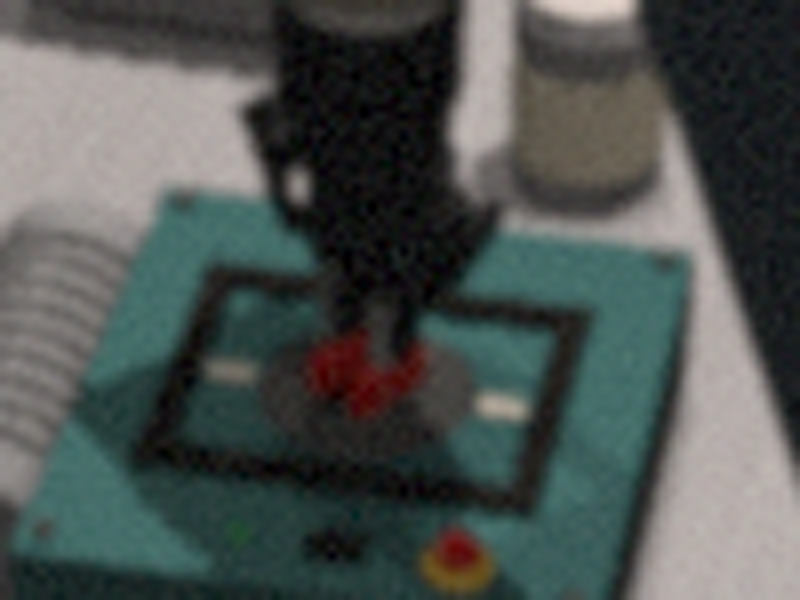

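The fingers (tips near crop (390,360)) now sit just at the top of the cheeks, about 25 mm short of where the TCP data puts them. I'll go another 12 mm lower.

>>> send_rows(commands="48 0 0 0 0;48 0 0 0 0;48 0 0 0 0;48 0 0 .2 0;48 0 0 .2 0;48 0 0 .2 0;48 0 0 0 0")

```text
t: 7.42
tcp_pos: [0.4808, -0.2139, 0.0595]
tool_rot: [0.866, 0.501, -0.0, -0.001]
force: [-0.5, 0.8, 1.0]
finger_gap: 0.563
gripper_force: 0.0
```

>>> send_rows(commands="20 0 0 0 0;20 0 0 0 0;20 0 0 0 0;20 0 0 0 0;20 0 0 0 0")

```text
t: 7.83
tcp_pos: [0.4814, -0.2142, 0.0605]
tool_rot: [0.866, 0.501, -0.0, -0.0]
force: [1.0, -0.2, -0.7]
finger_gap: 0.348
gripper_force: 40.0
```

Gripped: gap about 30 mm, 40 N. Now I'll turn by -57°.

>>> send_rows(commands="20 0 0 0 .75;20 0 0 0 .75;20 0 0 0 .75;20 0 0 0 .75;20 0 0 0 .75;20 0 0 0 .75;20 0 0 0 .75;20 0 0 0 .75;20 0 0 0 .75;20 0 0 0 .75;20 0 0 0 .75;20 0 0 0 .75;20 0 0 0 .75;20 0 0 0 .75;20 0 0 0 .75;20 0 0 0 .75;20 0 0 0 .75;20 0 0 0 .75;20 0 0 0 .75;20 0 0 0 0")

```text
t: 9.5
tcp_pos: [0.4804, -0.2126, 0.0604]
tool_rot: [1.0, 0.026, -0.001, -0.001]
force: [-0.6, 3.9, 2.1]
finger_gap: 0.345
gripper_force: 40.3
```

Run:
```python
from h import *
plan(.4816,-.2135,.06,3)
```

```text
t 9.5 tcp [ 0.4804 -0.2126  0.0604] yaw 3.0 z [-0.002  0.003 -1.   ] F [-0.6  3.9  2.1] gap 0.345 gf 40.303287506103516 q6 0.89
shares xyz [0.06 0.05 0.02] spin 0.0
```

>>> send_rows(commands="55 0 0 0 0;55 0 0 0 0;55 0 0 0 0;55 0 0 0 0;55 0 0 -.5 0;55 0 0 -1 0;55 0 0 -1 0;55 0 0 -1 0;55 0 0 -1 0;55 0 0 -1 0;55 0 0 -1 0;55 0 0 -.5 0;55 .1 -.7 0 0;55 .13 -1 0 0;55 .13 -1 0 0;55 .13 -1 0 0;55 .13 -1 0 0;55 .13 -1 0 0;55 .13 -1 0 0;55 .13 -1 0 0")

```text
t: 11.17
tcp_pos: [0.492, -0.0571, 0.1993]
tool_rot: [1.0, 0.027, -0.001, -0.001]
force: [1.1, 0.8, 0.7]
finger_gap: 0.648
gripper_force: 0.0
```

>>> send_rows(commands="55 .13 -1 0 0;55 .13 -1 0 0;55 .13 -1 0 0;55 .13 -1 0 0;55 .13 -1 0 0;55 .13 -1 0 0;55 .13 -1 0 0;55 .13 -1 0 0;55 .13 -1 0 0;55 .13 -1 0 0;55 .13 -1 0 0;55 .13 -1 0 0;55 .13 -.7 0 0;55 0 0 0 0")

```text
t: 12.33
tcp_pos: [0.512, 0.1991, 0.1993]
tool_rot: [1.0, 0.028, -0.001, -0.001]
force: [0.2, 0.5, 0.1]
finger_gap: 0.648
gripper_force: 0.0
```

Run:
```python
from h import *
plan(.518,.239,.1,-16.3)
snap('top','top5'); snap('side','side5')
crop('top5',330,140,420,230,5,'b5'); crop('side5',260,110,380,200,3.3,'b6')
a=cv2.imread('pics/b5.png');b=cv2.imread('pics/b6.png');b=cv2.resize(b,(350,263));
o=np.zeros((450,800,3),'uint8');o[:,:450]=a;o[:263,450:]=b;cv2.imwrite('pics/v5.png',o)
```

```text
t 12.3333 tcp [0.512  0.1991 0.1993] yaw 3.26 z [-0.002  0.001 -1.   ] F [0.2 0.5 0.1] gap 0.648 gf 0.0 q6 1.68
shares xyz [ 0.42 -1.97  4.97] spin 4.89
```

View pics/v5.png

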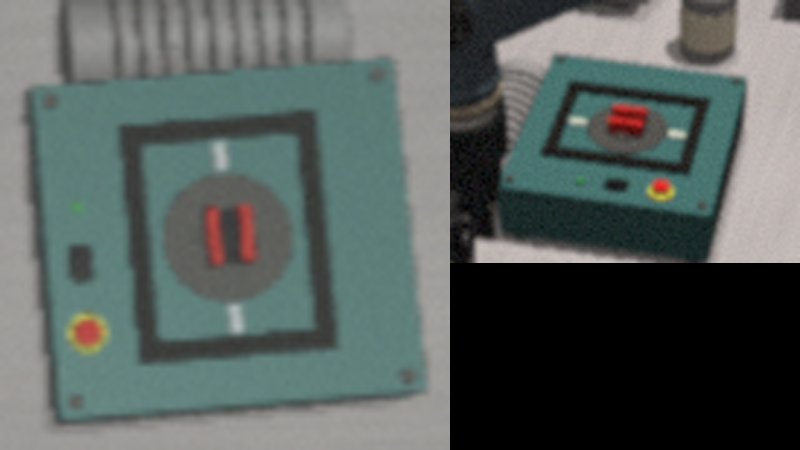

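The slot runs at 4.8 to 5° in the image and the marks at 5.2°, so the fastener is aligned. Next, the cover.

>>> send_rows(commands="45 .21 -.98 0 0;45 .21 -.98 0 0;45 0 0 0 .98;45 0 0 0 .98;45 0 0 0 .98;45 0 0 0 .98;45 0 0 0 .97;45 0 0 1 0;45 0 0 1 0;45 0 0 1 0;45 0 0 1 0;45 0 0 1 0;45 0 0 1 0;45 0 0 1 0;45 0 0 .5 0;45 0 0 0 0")

```text
t: 13.77
tcp_pos: [0.5174, 0.2344, 0.048]
tool_rot: [0.99, -0.144, -0.003, 0.001]
force: [-0.5, 0.2, -0.5]
finger_gap: 0.526
gripper_force: 0.0
```

Run:
```python
from h import *
plan(.518,.239,.02,-16.3)
f='side7';snap('side',f)
im=cv2.imread('pics/side7.png');a=cv2.resize(im[195:270,215:315],None,fx=8,fy=8,interpolation=cv2.INTER_CUBIC)
p=readout.sense()['tcp_pos']
for dz in(0,.03,.06): print(dz,((proj(f,p+[0,0,dz])-[215,195])*8+4).round())
cv2.imwrite('pics/s7.png',a)
```

```text
t 13.7667 tcp [0.5174 0.2344 0.048 ] yaw -16.54 z [-0.006 -0.002 -1.   ] F [-0.5  0.2 -0.5] gap 0.526 gf 0.0 q6 2.09
shares xyz [-0.03 -0.24  1.4 ] spin -0.06
0 [409. 481.]
0.03 [403. 424.]
0.06 [396. 364.]
```

View pics/s7.png

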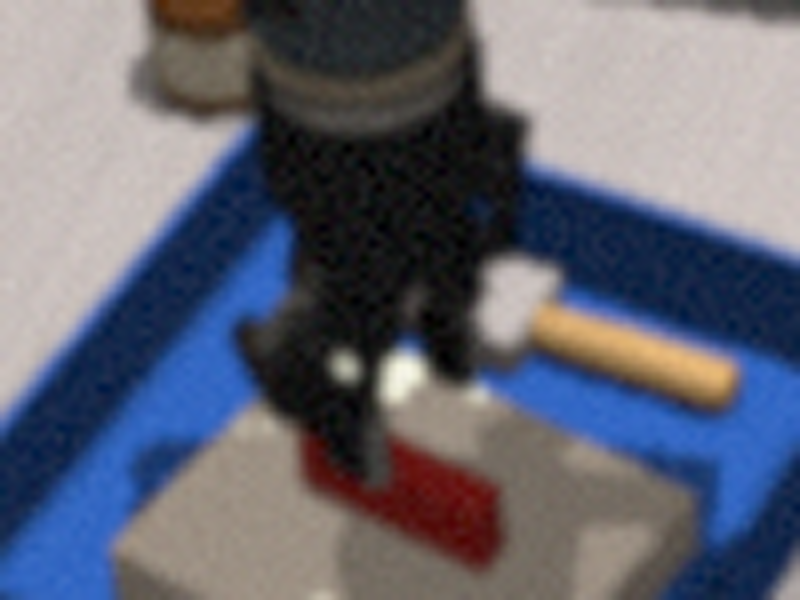

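The picture shows the jaws straddling the handle. The midpoint of the tips is near (405,420), again about 30 mm above the nominal TCP, and the jaws need to shift about 5 mm towards +y. I'll correct that, descend and grip.

>>> send_rows(commands="45 -.03 -.24 0 -.06;45 0 0 .5 0;45 0 0 .5 0;45 0 0 .4 0;45 0 0 .2 0;45 0 0 .1 0;45 0 0 0 0", grip_force=70)

```text
t: 14.4
tcp_pos: [0.52, 0.2403, 0.0158]
tool_rot: [0.99, -0.141, -0.001, 0.0]
force: [-0.7, -0.2, -0.1]
finger_gap: 0.526
gripper_force: 0.0
```

>>> send_rows(commands="5 0 0 0 0;5 0 0 0 0;5 0 0 0 0;5 0 0 0 0;5 0 0 0 0;5 0 0 0 0;5 0 0 0 0", grip_force=70)

```text
t: 14.98
tcp_pos: [0.5208, 0.2404, 0.017]
tool_rot: [0.99, -0.141, 0.0, -0.0]
force: [-0.5, -0.6, 6.1]
finger_gap: 0.17
gripper_force: 71.0
```

Run:
```python
from h import *
plan(.518,.239,.012,-16.3)
```

```text
t 14.9833 tcp [0.5208 0.2404 0.017 ] yaw -16.24 z [ 0.001  0.    -1.   ] F [-0.5 -0.6  6.1] gap 0.17 gf 70.96413731575012 q6 2.09
shares xyz [-0.11  0.11  0.25] spin 0.02
```

>>> send_rows(commands="5 0 0 -.2 0;5 0 0 -.4 0;5 0 0 -.7 0;5 0 0 -.9 0;5 0 0 -.9 0;5 0 0 -.9 0;5 0 0 -.9 0;5 0 0 -.9 0;5 0 0 -.7 0;5 0 0 -.4 0;5 0 0 -.1 0;5 0 0 0 -.5;5 0 0 0 -.7;5 0 0 0 -.7;5 0 0 0 -.7;5 0 0 0 -.7;5 0 0 0 -.7;5 0 0 0 -.5;5 0 0 0 -.3;5 0 0 0 0")

```text
t: 16.65
tcp_pos: [0.5196, 0.2402, 0.1555]
tool_rot: [1.0, 0.026, -0.001, 0.0]
force: [-1.0, 0.5, -4.3]
finger_gap: 0.168
gripper_force: 69.9
```

Run:
```python
from h import *
plan(.4838,-.213,.157,3)
```

```text
t 16.65 tcp [0.5196 0.2402 0.1555] yaw 2.98 z [-0.002 -0.001 -1.   ] F [-1.   0.5 -4.3] gap 0.168 gf 69.89533066749573 q6 1.76
shares xyz [-2.97 22.54 -0.06] spin -0.01
```

>>> send_rows(commands="5 -.1 .4 0 0;5 -.1 .7 0 0;5 -.12 .95 0 0;5 -.12 .95 0 0;5 -.12 .95 0 0;5 -.12 .95 0 0;5 -.12 .95 0 0;5 -.12 .95 0 0;5 -.12 .95 0 0;5 -.12 .95 0 0;5 -.12 .95 0 0;5 -.12 .95 0 0;5 -.12 .95 0 0;5 -.12 .95 0 0;5 -.12 .95 0 0;5 -.12 .95 0 0;5 -.12 .95 0 0;5 -.12 .95 0 0;5 -.12 .95 0 0;5 -.12 .95 0 0")

```text
t: 18.32
tcp_pos: [0.4909, -0.1274, 0.1566]
tool_rot: [1.0, 0.025, -0.0, 0.0]
force: [1.1, -0.9, -4.3]
finger_gap: 0.168
gripper_force: 69.9
```

>>> send_rows(commands="5 -.12 .95 0 0;5 -.12 .95 0 0;5 -.1 .95 0 0;5 -.1 .75 0 0;5 -.1 .5 0 0;5 0 .25 0 0;5 0 0 0 0;5 0 0 0 0")

```text
t: 18.98
tcp_pos: [0.4853, -0.2126, 0.1564]
tool_rot: [1.0, 0.025, -0.0, -0.0]
force: [-0.0, 1.0, -3.9]
finger_gap: 0.17
gripper_force: 69.8
```

Run:
```python
from h import *
plan(.4838,-.213,.157,3)
snap('top','top8');snap('side','side8')
crop('top8',320,130,430,230,4,'t8');crop('side8',250,70,380,200,3.5,'u8')
a=cv2.imread('pics/t8.png');b=cv2.imread('pics/u8.png');o=np.zeros((600,800,3),'uint8')
b=cv2.resize(b,None,fx=.79,fy=.79);o[:400,:440]=a;o[:b.shape[0],440:440+b.shape[1]]=b;print(b.shape);cv2.imwrite('pics/v8.png',o[:400])
```

```text
t 18.9833 tcp [ 0.4853 -0.2126  0.1564] yaw 2.92 z [-0.001  0.001 -1.   ] F [-0.   1.  -3.9] gap 0.17 gf 69.83847498893738 q6 0.9
shares xyz [-0.08  0.01 -0.03] spin -0.02
(359, 359, 3)
```

View pics/v8.png

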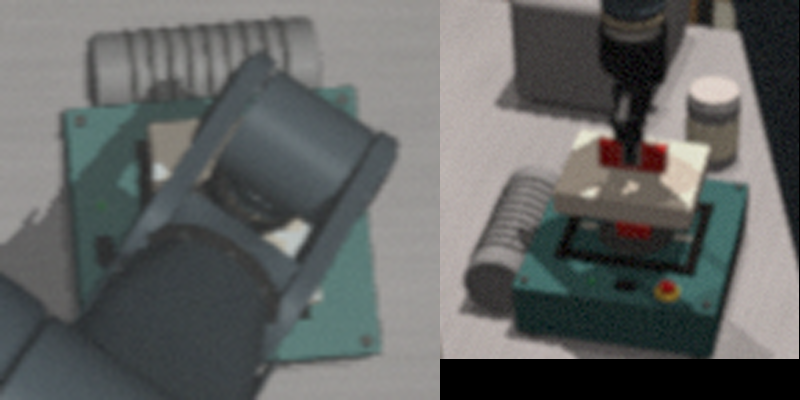

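The cover hangs level over the fastener; in the right view the handle spans about x 598 to 668. I'll check its centring along x numerically.

Run:
```python
from h import *
im=cv2.imread('pics/side8.png');h=cv2.cvtColor(im,cv2.COLOR_BGR2HSV)
m=((h[...,0]<8)|(h[...,0]>172))&(h[...,1]>150)&(h[...,2]>60)
m[:115]=0;m[140:]=0
ys,xs=np.nonzero(m[:, 295:345]);xs=xs+295
for v in range(ys.min(),ys.max()+1): print(v,xs[ys==v].min(),xs[ys==v].max(),end=' | ')
print()
t=np.radians(3);ex=np.array([np.cos(t),np.sin(t),0]);ey=np.array([-np.sin(t),np.cos(t),0])
for c in(-.005,0,.005):
  ctr=np.array([.4853+c,-.2126,.1564-.017+.052])
  print(c,[proj('side8',ctr+ex*a+ey*.008+[0,0,b]).round(1).tolist() for b in(.017,-.017) for a in(.04,-.04)])
# white cover front (+y) top edge corners
print([proj('side8',np.array([.4833,-.2126,.1744])+ex*a+ey*.065).round(1).tolist() for a in(.08,-.08)])
```

```text
121 308 313 | 122 308 323 | 123 308 330 | 124 308 330 | 125 308 330 | 126 308 330 | 127 308 330 | 128 308 330 | 129 309 330 | 130 322 330 | 131 325 329 | 
-0.005 [[308.0, 121.2], [332.6, 124.2], [308.1, 130.0], [332.4, 133.1]]
0 [[306.4, 121.0], [331.1, 124.0], [306.6, 129.8], [330.9, 132.8]]
0.005 [[304.9, 120.8], [329.5, 123.8], [305.2, 129.6], [329.4, 132.6]]
[[290.8, 138.5], [340.5, 145.0]]
```

>>> send_rows(commands="5 -.1 .03 0 0;5 0 0 .4 0;5 0 0 .7 0;5 0 0 .6 0;5 0 0 .4 0;5 0 0 .2 0;5 0 0 .1 0;5 0 0 0 0;5 0 0 0 0", grip_force=100)

```text
t: 19.83
tcp_pos: [0.4843, -0.2139, 0.1088]
tool_rot: [1.0, 0.026, 0.0, 0.0]
force: [0.5, -0.2, -4.1]
finger_gap: 0.164
gripper_force: 101.3
```

>>> send_rows(commands="5 0 0 .1 0;5 0 0 .1 0;5 0 0 .1 0;5 0 0 0 0")

```text
t: 20.17
tcp_pos: [0.4837, -0.2136, 0.1023]
tool_rot: [1.0, 0.026, -0.0, -0.0]
force: [-0.5, -0.3, -4.3]
finger_gap: 0.164
gripper_force: 101.3
```

Run:
```python
from h import *
plan(.4833,-.2132,.092,3)
```

```text
t 20.1667 tcp [ 0.4837 -0.2136  0.1023] yaw 2.96 z [-0.  0. -1.] F [-0.5 -0.3 -4.3] gap 0.164 gf 101.32201910018921 q6 0.89
shares xyz [-0.02 -0.02  0.52] spin -0.01
```

>>> send_rows(commands="5 0 0 .1 0;5 0 0 .1 0;5 0 0 0 0")

```text
t: 20.42
tcp_pos: [0.4839, -0.2137, 0.0983]
tool_rot: [1.0, 0.026, -0.0, -0.0]
force: [-0.2, 0.2, -3.7]
finger_gap: 0.165
gripper_force: 101.6
```

>>> send_rows(commands="5 0 0 .1 0;5 0 0 .1 0;5 0 0 0 0")

```text
t: 20.67
tcp_pos: [0.484, -0.2138, 0.095]
tool_rot: [1.0, 0.026, 0.0, 0.0]
force: [-1.6, 0.6, 5.1]
finger_gap: 0.161
gripper_force: 102.5
```

>>> send_rows(commands="5 0 0 .1 0;5 0 0 0 0;5 0 0 0 0")

```text
t: 20.92
tcp_pos: [0.484, -0.2138, 0.0933]
tool_rot: [1.0, 0.026, 0.0, 0.0]
force: [-1.5, 1.9, 6.2]
finger_gap: 0.163
gripper_force: 102.8
```

>>> send_rows(commands="5 0 0 .1 0;5 0 0 0 0;5 0 0 0 0")

```text
t: 21.17
tcp_pos: [0.484, -0.2138, 0.0921]
tool_rot: [1.0, 0.026, 0.0, 0.0]
force: [-3.5, 0.8, 11.7]
finger_gap: 0.162
gripper_force: 103.5
```

>>> send_rows(commands="5 0 0 .1 0;5 0 0 0 0;5 0 0 0 0")

```text
t: 21.42
tcp_pos: [0.484, -0.2138, 0.0921]
tool_rot: [1.0, 0.026, 0.001, 0.001]
force: [-6.4, 3.2, 24.3]
finger_gap: 0.161
gripper_force: 105.6
```

Run:
```python
from h import *
plan(.4838,-.2138,.0921,3); print(readout.sense()['ft_torque'])
```

```text
t 21.4167 tcp [ 0.484  -0.2138  0.0921] yaw 2.98 z [ 0.001 -0.001 -1.   ] F [-6.4  3.2 24.3] gap 0.161 gf 105.56195855140686 q6 0.89
shares xyz [-0.01 -0.   -0.  ] spin -0.0
[ 0.66443588  1.0358493  -0.09824286]
```

>>> send_rows(commands="5 0 0 .04 0;5 0 0 0 0;5 0 0 0 0;5 0 0 0 0;5 0 0 0 0;5 0 0 0 0")

```text
t: 21.92
tcp_pos: [0.484, -0.2138, 0.0921]
tool_rot: [1.0, 0.026, 0.001, 0.001]
force: [-6.6, 3.3, 30.3]
finger_gap: 0.158
gripper_force: 106.4
```

Run:
```python
from h import *
plan(.4838,-.2138,.0921,3); snap('side','side9')
a=cv2.imread('pics/side0.png').astype(int);b=cv2.imread('pics/side9.png').astype(int)
for n,(x,y,X,Y) in dict(redjar=(228,176,255,212),green=(260,330,295,375),can=(335,94,362,132),brush=(250,218,312,248)).items():
    print(n,np.abs(a-b)[y:Y,x:X].mean().round(1))
p=np.array([.4819,-.2138,.11]);t=np.radians(3);ex=np.array([np.cos(t),np.sin(t),0]);ey=np.array([-np.sin(t),np.cos(t),0])
# front wall edges: white->teal boundary at the +y side bottom, three columns
for s in(-.06,0,.06):
    u,v=proj('side9',p+ex*s+ey*.065+[0,0,-.03]); col=b[int(v)-8:int(v)+8,int(round(u)),2]; print(s,round(v,1),int(v)-8,col.tolist())
```

```text
t 21.9167 tcp [ 0.484  -0.2138  0.0921] yaw 2.98 z [ 0.002 -0.001 -1.   ] F [-6.6  3.3 30.3] gap 0.158 gf 106.36433959007263 q6 0.89
shares xyz [-0.01 -0.   -0.  ] spin -0.0
redjar 8.8
green 9.4
can 22.4
brush 24.2
-0.06 167.5 159 [154, 153, 130, 109, 93, 87, 89, 88, 80, 67, 64, 74, 86, 97, 104, 102]
0 165.0 156 [107, 109, 102, 88, 87, 87, 88, 86, 84, 72, 44, 28, 29, 32, 30, 15]
0.06 162.6 154 [140, 129, 111, 93, 91, 88, 90, 89, 79, 55, 44, 35, 41, 33, 38, 35]
```

The hard stop shows at the 6 mm the gasket should travel, and the wall's bottom edge is at deck height at all three points I checked. I'm pressing with 30 N, so I'll hand in.

```bash
python3 -c "
from station import sign_off
print(sign_off())"
```

```text
the job is handed in; nothing more can be done
None
```

The fastener is turned in line with the index marks, and the cover sits on the gasket with its tongue in the slot, pressed flush and still held with about 30 N; the job is handed in at 21.9 s. The two jars compare unmoved with the first picture. The same check was inconclusive for the can and the brush because the cover, arm and shadows changed there, but no move took the arm near them.

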